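Fold the flap and shut the roller case

ROBOT

A 6-joint arm with a two-finger parallel gripper is mounted at the origin on the work surface. World frame = base frame: x ahead of the robot, y to its left, z up, the work surface at z = 0. Lengths are in m, angles in rad, forces in N, time in s.
With the tool pointing down it reaches from about 0.4 to 0.925 m from the base axis. Payload 3.4 kg.
Tool frame: the origin (TCP) lies between the finger pads; the fingertips stand 25 mm ahead of it and the grasp point (between the pads) lies 6 mm ahead of it; z points along the fingers, y is the direction in which the jaws open and shut (so a half turn about z gives the same grasp; the last joint's range is limited). The gripper opens to 85 mm and grips with 20 to 120 N. Pads are 22 mm wide; open, the fingers measure 114 mm over their backs; the gripper's body (76 mm by 85 mm) begins 54 mm behind the grasp point. The pads swing forward as they close: fully open they stand 13 mm farther back than shut.
Start: joints at [-1.349, 0.307, 1.506, -0, 1.328, -0.073], TCP at [0.167, -0.55, 0.256] pointing down, gripper open.
Joint ranges: [-3.12, 3.12], [-1.05, 2.28], [0.14, 2.33], [-1.42, 4.57], [0.1, 2.73], [-2.68, 2.68]. Speed limits (rad/s): [2.57, 2.57, 3.14, 3.14, 3.14, 3.14].

INTERFACE

Orientations are given as a unit quaternion [x, y, z, w].
In Python, from bench import get_state, read_camera, job_done gives the robot as it stands.
- The arm moves only by the tool jog_arm, never from a script. Its argument "motion" is a list of rows, each an object of numbers: "grip": the finger opening in mm, from 0 to 85.4; "x", "y", "z": the shift along the tool's x, y, z in mm; "twist": the turn about the tool's z in degrees. A call has 1 to 8 rows; each row is the pose to reach, as a shift and turn from the pose measured when the call began, along the tool's axes at that moment; what a row does not reach only later rows make up. A row lasts 1/10 s, in which the tool goes at most 50 mm and 8.59 degrees, less where a joint would pass 70% of its speed; a pose out of reach is approached as far as the arm can. A call with a gripper value outside its range is refused whole. The fingers move at their own pace and stop on an object; "grip_force" is the grip in N (left out, the last holds). Time passes only in rows, so rows that repeat a pose let the fingers close. It gives the time, the measured TCP pose, the force and the opening at its end, in the units of the state.
- get_state(): the state, without advancing time (a new reading comes with each control period).
- read_camera(name): name is "scene" or "top"; returns a dict with "pixels" (420x560x3 uint8, blue, green, red), "mtx" (3x3 intrinsics, pixels), "dist" ([k1, k2, p1, p2, k3] as OpenCV has them; the pictures are not rectified), "world_to_cam" (4x4, takes a point from world to camera coordinates). Camera axes: x right, y up, looking along -z (the intrinsics and any distortion apply to the point x, -y, -z); pixel columns grow to the right and rows downward; lengths in m; the calibration is good to about 2 mm. A picture is of the moment at which its call begins. There is no depth.
- job_done(): hands the job in, once; it reports no verdict.
The state is a dict: "t": time; "qpos": joint angles; "dq": joint speeds; "tau": joint torques, N m; "tool_pos": TCP position; "eef_rot": TCP orientation; "force": force on the tool from outside, world axes, zero at the start; "torque": the same for the moment, N m; "width": finger opening in m.
Only numpy, scipy, OpenCV 4.12 (cv2) and the standard library are available. Lean on these libraries where they do the work, as an engineer would, in place of code of your own. Each camera call takes 0.05 s, during which the arm holds its last target.

TASK

On the workshop bench stands an open plywood case of laminating tools: first push the upright grey retaining flap down flat over the roller, then push the hinged plywood lid all the way shut over it. Only push with the fingers: swing both parts gently, without gripping them or letting the lid slam, and neither lift nor shift the roller in the case or the can, cup and small bottle standing around it.

Things in the scene. Friction and masses are not known exactly. Their poses are not given: they have to be found in the camera images.
- case_center (a point): Centre of the case's open top, at rim height (80 mm above the bench). The case is fixed to the bench, plywood, 280 mm along its own x, 200 mm along its own y, 80 mm high, walls 10 mm; the point has the case's axes (z up; its x points roughly back towards the robot, its y roughly to the robot's right, up to 0.5 rad off). The lid is hinged along the +y rim, the flap inside the -y wall. A low divider and cleats inside stay below the flap.
- lid (a joint): Angle of the lid (rad): 0 = shut, lying flat on the rim; about 1.57 = upright; it starts standing open at 1.6 to 1.9, leaning a little outward (to +y of the case), and stops at 2.0. Its hinge is stiff: it stays where it is left, about 0.6 N m of friction plus its weight of about 0.35 kg.
- lid_hinge (a point): On the lid's hinge line, at mid-length, at the lower face of the shut lid: case frame (0, 100, 0.5) mm from case_center. The point turns with the lid: its x lies along the hinge, its -y points from the hinge to the lid's free edge, its z is normal to the lid, out of its outer face (up when shut; away from the case, to +y of the case, when upright). The lid is a plain plywood board 280 mm along the hinge, 200 mm from hinge to free edge, 10 mm thick (z 0 to 10 mm).
- lid_edge (a point): Middle of the lid's free edge, on its outer face; turns with the lid, axes as lid_hinge.
- flap (a joint): Angle of the grey flap (rad): 0 = folded flat, resting on its cleats, its top 16 mm below the rim; about 1.57 = upright; it starts at 1.5 to 1.75 and stops at 1.85. A stiff hinge: it stays where it is left, about 0.15 N m of friction plus its weight of about 0.14 kg.
- flap_hinge (a point): On the flap's hinge line, at mid-length, at the lower face of the folded flap: case frame (0, -78, -22) mm from case_center. The point turns with the flap: x along the hinge, +y from the hinge to the flap's free edge, z normal to the flap, out of its outer face (up when folded; to -y of the case when upright). The flap is a plain grey plastic board 250 mm along the hinge, 115 mm from hinge to free edge, 6 mm thick (z 0 to 6 mm). While it stands it blocks the lid.
- flap_edge (a point): Middle of the flap's free edge, on its lower face; turns with the flap.
- roller_center (a point): Middle of the loose laminating roller lying along the case's x on the case floor, under the folded flap: finned metal roller 30 mm in diameter, wooden handle, 200 mm long, 150 g. To be left where it lies; the flap folds over it without touching it.
- can: Closed resin can, 90 mm in diameter, 115 mm high, loose, standing beside the case; origin at the centre of its underside. Leave alone.
- cup: White mixing cup, 80 mm in diameter at the rim, 90 mm high, loose; origin at the centre of its underside. Leave alone.
- hardener: Small white bottle with a cap, 32 mm in diameter, 75 mm high, loose; origin at the centre of its underside. Leave alone.

How it is judged:
On the way, in this order (a step that is already met when the one before it is completed fails the run):
1. the flap lies folded flat while the lid still stands open (value of joint flap below 0.08 rad and value of joint lid above 1.2 rad), for 0.2 s.
2. the lid is shut over the folded flap (value of joint lid below 0.05 rad and value of joint flap below 0.08 rad), for 0.2 s.
At the end, for the whole second after the job is handed in: The flap is folded flat (within 0.08 rad), the lid shut over it (within 0.05 rad), the roller within 30 mm of where it lay, and can, cup and bottle upright within 30 mm of where they stood (all of step 2 and distance of each of roller_center, can, cup, hardener from where it was at the start of the episode below 0.03 m and angle between each of can, cup, hardener's own z axis and vertical below 0.2 rad); the robot touches nothing.
It fails at once if the lid is swung down (below 1.0 rad) before the flap lies flat (value of joint lid below 1 rad and value of joint flap above 0.2 rad).
It fails at once if the lid slams (closes faster than 3 rad/s) (velocity of joint lid below -3 rad/s).
It fails at once if the lid or the flap is gripped or forced (over 30 N from the fingers while it swings) ((contact force between the fingers and lid above 30 N and value of joint lid above 0.15 rad) or (contact force between the fingers and flap above 30 N and value of joint flap above 0.15 rad)).
It fails at once if the roller is lifted or shifted more than 30 mm (distance of roller_center from where it was at the start of the episode above 0.03 m).
It fails at once if a bystander is lifted, shifted more than 30 mm or tipped (distance of any of can, cup, hardener from where it was at the start of the episode above 0.03 m or angle between any of can, cup, hardener's own z axis and vertical above 0.35 rad).
It also fails if it takes over 62 s, if anything falls off the work surface, if the arm or the gripper's body presses on something with over 40 N, if the wrist force passes 120 N, or if a joint passes its speed limit or range.

## Working session

There is one attempt and no reset: what is moved stays moved. The work goes in short steps, Python scripts to look and compute and a tool call to move; the robot and the scene stay as the last step left them, time stands still between calls to the robot, and variables do not carry over. Pictures are saved under pics/ and viewed, and the job is handed in when it is done.

Besides the shell and the picture viewer there is one more tool, called after ">>>" as a command line: name --argument value ..., lists and objects as JSON in quotes. jog_arm: Moves the arm, as the interface text tells. Its arguments: {"type":"object","properties":{"motion":{"type":"array"},"grip_force":{"type":"number"}},"required":["motion"]}

```bash
mkdir -p pics; ls; python3 - <<'E'
from bench import *
import cv2,pickle
for n in("scene","top"):
    c=read_camera(n); cv2.imwrite(f"pics/{n}0.png",c["pixels"]); pickle.dump(c,open(f"{n}0.pkl","wb")); print(n,c["mtx"].tolist(),c["dist"],c["world_to_cam"].round(3).tolist() if hasattr(c["world_to_cam"],'round') else c["world_to_cam"])
print(get_state())
E
```

```text
pics
scene [[465.5801125102087, 0.0, 277.99857870414263], [0.0, 465.5801125102087, 208.75787045736644], [0.0, 0.0, 1.0]] [0.02898384 0.         0.         0.         0.        ] [[-0.013, 1.0, 0.007, -0.069], [-0.799, -0.015, 0.601, 0.438], [0.601, 0.003, 0.799, -1.371], [0.0, 0.0, 0.0, 1.0]]
top [[381.17892157168643, 0.0, 281.0984622787224], [0.0, 381.17892157168643, 204.548065782228], [0.0, 0.0, 1.0]] [-0.09741226  0.          0.          0.          0.        ] [[-0.02, -1.0, -0.017, 0.087], [0.987, -0.022, 0.159, -0.625], [-0.159, -0.014, 0.987, -0.815], [0.0, 0.0, 0.0, 1.0]]
{'t': 0.1, 'qpos': array([-1.34951642e+00,  3.07487192e-01,  1.50753527e+00,  2.99700325e-06,
        1.32840856e+00, -7.34848845e-02]), 'dq': array([-0.00043713, -0.00183011, -0.00279354,  0.00036655, -0.00084174,
       -0.00129957]), 'tau': array([ 1.31281176e-03, -4.58528066e+01, -2.52607030e+01,  8.38846313e-05,
        5.51100311e-03,  2.18668902e-05]), 'tool_pos': array([ 0.16690433, -0.54963811,  0.25548224]), 'eef_rot': array([ 9.89158495e-01,  1.46848994e-01, -6.64131981e-05, -9.16782595e-04]), 'force': array([ 0.14256046, -0.03016656,  0.16445466]), 'torque': array([-0.00106156,  0.01497167, -0.0221437 ]), 'width': 0.08556864797270984}
```

View pics/scene0.png

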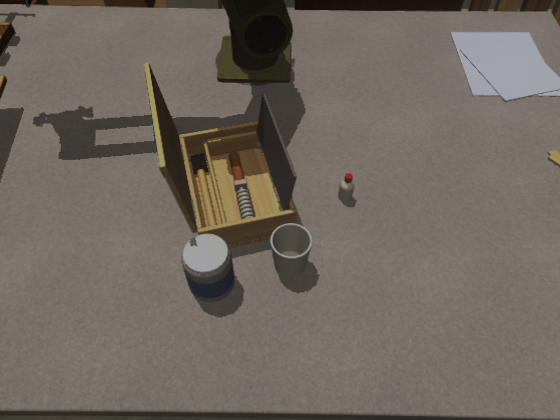

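View pics/top0.png

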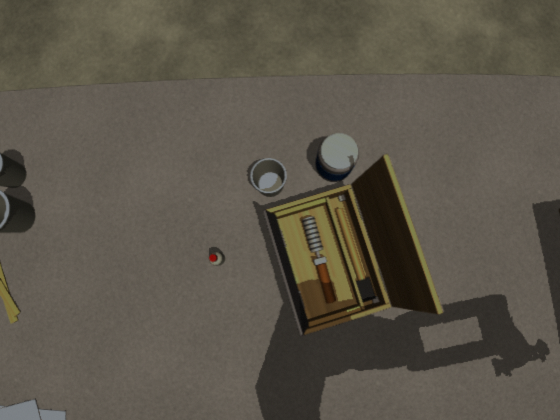

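```bash
cat > h.py <<'E'
import numpy as np,cv2,pickle
from scipy.optimize import least_squares
from scipy.spatial.transform import Rotation as R
def proj(c,P):
    P=np.atleast_2d(P); W=np.array(c["world_to_cam"]); q=P@W[:3,:3].T+W[:3,3]; q=q*[1,-1,-1]
    return cv2.projectPoints(q.reshape(-1,1,3),np.zeros(3),np.zeros(3),np.array(c["mtx"]),np.array(c["dist"],float))[0].reshape(-1,2)
def ray(c,uv):
    W=np.array(c["world_to_cam"]); n=cv2.undistortPoints(np.array(uv,float).reshape(-1,1,2),np.array(c["mtx"]),np.array(c["dist"],float)).reshape(2)
    d=W[:3,:3].T@np.array([n[0],-n[1],-1]); return -W[:3,:3].T@W[:3,3],d
def atz(c,uv,z):
    o,d=ray(c,uv); return o+d*(z-o[2])/d[2]
def load(n): return pickle.load(open(n+".pkl","rb"))
# case frame -> world ; p=(cx,cy,yaw)
def T(p,X):
    X=np.atleast_2d(X)/1000.; c,s=np.cos(p[2]),np.sin(p[2])
    return np.c_[p[0]+c*X[:,0]-s*X[:,1],p[1]+s*X[:,0]+c*X[:,1],.08+X[:,2]]
def lidp(a,X):   # lid frame -> case, mm ; angle a opens: -y -> +z
    X=np.atleast_2d(X); c,s=np.cos(a),np.sin(a)
    return np.c_[X[:,0],100+c*X[:,1]+s*X[:,2],.5-s*X[:,1]+c*X[:,2]]
def flapp(a,X):
    X=np.atleast_2d(X); c,s=np.cos(a),np.sin(a)
    return np.c_[X[:,0],-78+c*X[:,1]-s*X[:,2],-22+s*X[:,1]+c*X[:,2]]
E
python3 - <<'E'
import cv2
a=cv2.imread("pics/scene0.png")[55:255,140:310]; cv2.imwrite("pics/sc.png",cv2.resize(cv2.convertScaleAbs(a,alpha=1.8),None,fx=3.0,fy=3.0,interpolation=2)[:600])
a=cv2.imread("pics/top0.png")[140:340,255:450]; cv2.imwrite("pics/tc.png",cv2.resize(cv2.convertScaleAbs(a,alpha=1.8),None,fx=3,fy=3,interpolation=2))
E
```

```text
(no output)
```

View pics/sc.png

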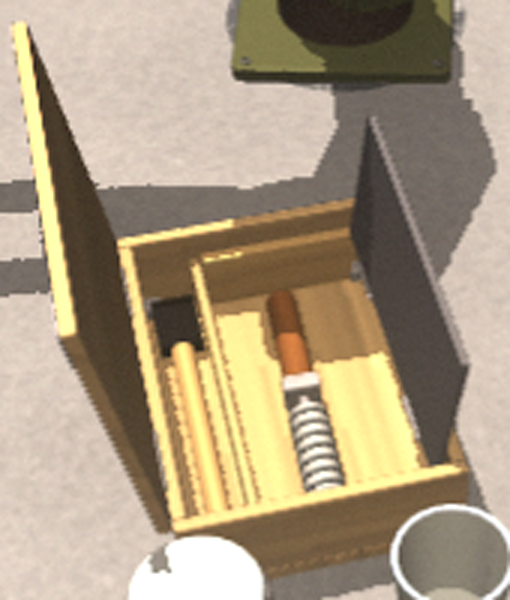

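View pics/tc.png

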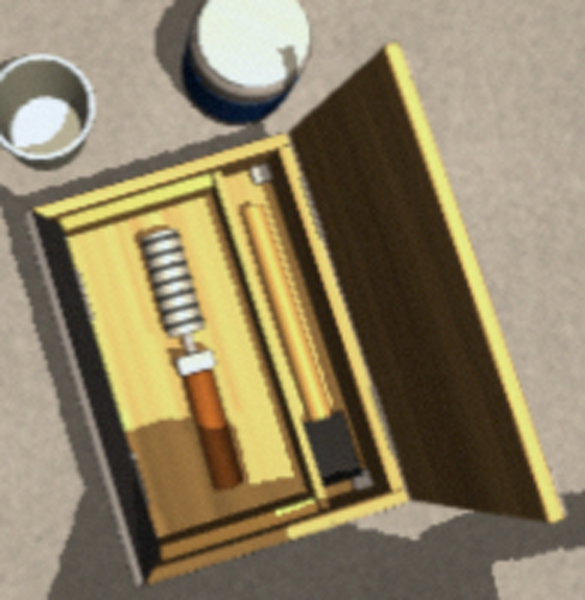

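```bash
python3 - <<'E'
from h import *
S,Tp=load("scene0"),load("top0")
o=[]
def a(cam,u,v,k,X): o.append((cam,(255+u/3,140+v/3) if cam is Tp else (140+u/3,55+v/3),k,X))
a(Tp,287,137,'c',(-140,100,0));a(Tp,37,210,'c',(-140,-100,0));a(Tp,408,497,'c',(140,100,0))
a(Tp,388,50,'l',(-140,-200,0));a(Tp,402,46,'l',(-140,-200,10));a(Tp,548,520,'l',(140,-200,0));a(Tp,566,516,'l',(140,-200,10))
a(Tp,139,585,'f',(125,115,6));a(Tp,30,213,'f',(-125,115,6))
a(S,13,25,'l',(140,-200,10));a(S,25,22,'l',(140,-200,0));a(S,60,335,'l',(-140,-200,10));a(S,75,332,'l',(-140,-200,0))
a(S,172,530,'c',(-140,100,0));a(S,118,242,'c',(140,100,0));a(S,467,468,'c',(-140,-100,0))
a(S,368,117,'f',(125,115,0));a(S,462,365,'f',(-125,115,0));a(S,468,363,'f',(-125,115,6))
def pr(p):
    return np.array([proj(c,T(p,lidp(p[3],X) if k=='l' else flapp(p[4],X) if k=='f' else X))[0]-uv for c,uv,k,X in o])
r=least_squares(lambda p:pr(p).ravel(),[.6,-.1,3.4,1.7,1.6],loss='soft_l1')
print(r.x); print(pr(r.x).round(1).tolist())
pickle.dump(r.x,open("fit.pkl","wb"))
p=r.x
for n,X in(("lidedge",lidp(p[3],[0,-200,10])),("lid+",lidp(p[3],[140,-200,10])),("lid-",lidp(p[3],[-140,-200,10])),("flapedge",flapp(p[4],[0,115,6])),("f+",flapp(p[4],[125,115,6])),("f-",flapp(p[4],[-125,115,6]))): print(n,X.round(),T(p,X).round(3))
c,s=np.cos(p[2]),np.sin(p[2]); print("case x",c,s)
# objects by rim centres
print("can",atz(S,(208,250),.115),atz(Tp,(339,153),.115)); print("cup",atz(S,(291,240),.09),atz(Tp,(269,175),.09));print("hard",atz(S,(348,178),.075),atz(Tp,(214,258),.075))
E
```

```text
[ 0.50511359 -0.02157397  3.41328784  1.69618347  1.71700757]
[[-0.4, -2.6], [-3.8, -1.0], [0.1, 1.1], [-1.6, -2.6], [-1.0, -2.7], [0.3, 1.3], [-0.4, 0.6], [-1.2, 1.1], [-2.5, -1.5], [-1.5, -1.1], [-0.4, -1.4], [-1.2, 0.2], [-0.1, -0.5], [-0.2, 0.3], [-1.3, -1.8], [0.2, 0.3], [-1.3, -1.7], [-1.2, -0.3], [-0.2, 0.1]]
lidedge [[  0. 135. 198.]] [[ 0.541 -0.152  0.278]]
lid+ [[140. 135. 198.]] [[ 0.406 -0.189  0.278]]
lid- [[-140.  135.  198.]] [[ 0.676 -0.114  0.278]]
flapedge [[   0. -101.   91.]] [[0.478 0.075 0.171]]
f+ [[ 125. -101.   91.]] [[0.358 0.042 0.171]]
f- [[-125. -101.   91.]] [[0.599 0.109 0.171]]
case x -0.9633173526497079 -0.2683648227394166
can [ 0.72925452 -0.04867258  0.115     ] [ 0.72590895 -0.05347639  0.115     ]
cup [0.68884692 0.10196881 0.09      ] [0.68686129 0.09885504 0.09      ]
hard [0.51849853 0.22516517 0.075     ] [0.50850909 0.22206655 0.075     ]
```

>>> jog_arm --motion '[{"x":0,"y":0,"z":-50,"grip":0},{"x":30,"y":0,"z":-100,"grip":0},{"x":75,"y":-20,"z":-115,"grip":0},{"x":120,"y":-40,"z":-115,"grip":0},{"x":165,"y":-55,"z":-115,"grip":0},{"x":210,"y":-70,"z":-115,"grip":0},{"x":255,"y":-85,"z":-115,"grip":0},{"x":300,"y":-100,"z":-115,"grip":0,"twist":1.3}]'

```text
invalid input
```

```bash
cat >> h.py <<'E'
def st(show=True):
    from bench import get_state
    s=get_state(); p=pickle.load(open("fit.pkl","rb")); M=R.from_quat(s["eef_rot"]).as_matrix(); c,si=np.cos(p[2]),np.sin(p[2])
    C=np.array([[c,-si,0],[si,c,0],[0,0,1]])
    d=C.T@(s["tool_pos"]-[p[0],p[1],.08])*1000
    print("t",round(s["t"],2),"tcp case",d.round(1),"tip z",(d[2]-25).round(1),"F case",(C.T@s["force"]).round(1),"w",round(s["width"],4))
    print("tool axes in case\n",(C.T@M).round(3))
    return s,d,C.T@M
def go(X):
    s,d,A=st(); print("shift", (A.T@(np.array(X)-d)).round(1))
E
python3 -c "
from h import *
go([0,-150,280])"
```

```text
t 0.1 tcp case [467.5 417.9 175.5] tip z 150.5 F case [-0.1  0.1  0.2] w 0.0856
tool axes in case
 [[-1.    -0.023 -0.   ]
 [-0.023  1.    -0.002]
 [ 0.    -0.002 -1.   ]]
shift [ 480.5 -557.2 -103.4]
```

>>> jog_arm --motion '[{"x":0,"y":0,"z":-50,"twist":0,"grip":0},{"x":30,"y":0,"z":-100,"twist":0,"grip":0},{"x":75,"y":-20,"z":-115,"twist":0,"grip":0},{"x":120,"y":-40,"z":-115,"twist":0,"grip":0},{"x":165,"y":-55,"z":-115,"twist":0,"grip":0},{"x":210,"y":-70,"z":-115,"twist":0,"grip":0},{"x":255,"y":-85,"z":-115,"twist":0,"grip":0},{"x":300,"y":-100,"z":-115,"twist":1.3,"grip":0}]'

```text
t: 0.9
tool_pos: [0.4262, -0.3653, 0.3704]
eef_rot: [0.991, 0.135, -0.0, -0.001]
force: [-0.1, -0.9, -0.1]
width: -0.0003
```

```bash
python3 -c "
from h import *
go([0,-150,290])"
```

```text
t 0.9 tcp case [168.3 310.  290.4] tip z 265.4 F case [ 0.3  0.9 -0.1] w -0.0003
tool axes in case
 [[-1.    -0.     0.   ]
 [-0.     1.    -0.002]
 [-0.    -0.002 -1.   ]]
shift [ 168.3 -460.     1.4]
```

>>> jog_arm --motion '[{"x":20,"y":-40,"z":0,"twist":0,"grip":0},{"x":40,"y":-85,"z":0,"twist":0,"grip":0},{"x":60,"y":-130,"z":0,"twist":0,"grip":0},{"x":80,"y":-175,"z":0,"twist":0,"grip":0},{"x":100,"y":-220,"z":0,"twist":0,"grip":0},{"x":120,"y":-265,"z":0,"twist":0,"grip":0},{"x":140,"y":-310,"z":0,"twist":0,"grip":0},{"x":155,"y":-350,"z":0,"twist":0,"grip":0}]'

```text
t: 1.7
tool_pos: [0.4813, 0.0158, 0.3709]
eef_rot: [0.991, 0.136, -0.0, -0.001]
force: [1.5, -0.6, 0.2]
width: -0.0001
```

>>> jog_arm --motion '[{"x":5,"y":-40,"z":0,"twist":0,"grip":0},{"x":10,"y":-80,"z":0,"twist":0,"grip":0},{"x":10,"y":-110,"z":0,"twist":0,"grip":0},{"x":10,"y":-115,"z":0,"twist":0,"grip":0},{"x":10,"y":-115,"z":0,"twist":0,"grip":0}]'

```text
t: 2.2
tool_pos: [0.4595, 0.1299, 0.3709]
eef_rot: [0.991, 0.137, -0.001, -0.001]
force: [-0.3, -0.2, -0.0]
width: 0.0001
```

```bash
python3 -c "
from h import *
go([0,-145,85])
from bench import read_camera
for n in ('scene','top'):
    c=read_camera(n); pickle.dump(c,open(n+'1.pkl','wb'))
    cv2.imwrite('pics/'+n+'1.png',cv2.convertScaleAbs(c['pixels'],alpha=1.6))
a=[cv2.imread('pics/'+n+'1.png') for n in ('scene','top')]
cv2.imwrite('pics/b1.png',cv2.resize(np.hstack([a[0][40:340,100:400],a[1][100:400,170:470]]),(800,400)))
"
```

```text
t 2.2 tcp case [   3.3 -158.1  290.9] tip z 265.9 F case [ 0.4  0.1 -0. ] w 0.0001
tool axes in case
 [[-1.    -0.003  0.001]
 [-0.003  1.    -0.002]
 [-0.001 -0.002 -1.   ]]
shift [  3.5  13.6 205.8]
```

View pics/b1.png

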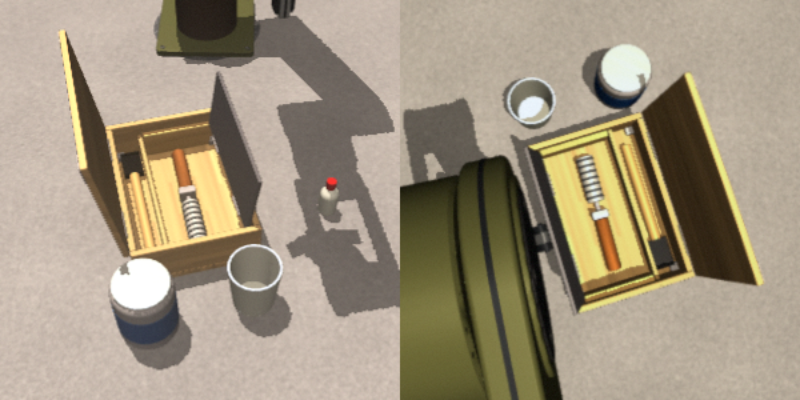

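```bash
python3 -c "
from h import *
c=load('scene1'); print(proj(c,[[.4595,.1299,.3709],[.4595,.1299,.346],[.0,0,0]]))"
```

```text
[[311.68779014  37.49796556]
 [310.7565174   50.30968287]
 [254.59398366  59.45582282]]
```

View pics/scene1.png

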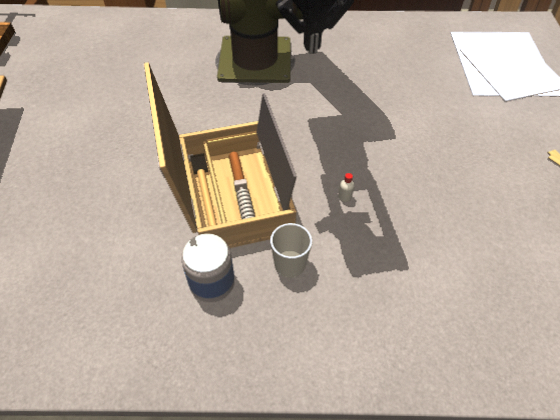

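>>> jog_arm --motion '[{"x":3,"y":0,"z":45,"twist":0,"grip":0},{"x":3,"y":0,"z":90,"twist":0,"grip":0},{"x":3,"y":0,"z":135,"twist":0,"grip":0},{"x":3,"y":0,"z":170,"twist":0,"grip":0},{"x":3,"y":0,"z":195,"twist":0,"grip":0},{"x":3,"y":0,"z":200,"twist":0,"grip":0},{"x":3,"y":0,"z":200,"twist":0,"grip":0}]'

```text
t: 3.0
tool_pos: [0.4628, 0.1285, 0.1705]
eef_rot: [0.991, 0.135, -0.002, -0.001]
force: [0.5, 0.6, 0.6]
width: -0.0002
```

```bash
python3 -c "
from h import *
s,d,A=st()
p=load('fit')
# tcp targets: leading finger half width 14, contact r=92
for a in np.arange(1.7,-.01,-.1):
    q=flapp(a,[0,90,6])[0]; print(round(a,2), (q+[0,-14,25]).round(1), 'shift',(A.T@(q+[0,-14,25]-d)).round(1))
from bench import read_camera
c=read_camera('scene');cv2.imwrite('pics/s2.png',cv2.resize(cv2.convertScaleAbs(c['pixels'][0:270,140:400],alpha=1.7),None,fx=2,fy=2))
"
```

```text
t 3.0 tcp case [   0.5 -155.9   90.5] tip z 65.5 F case [-0.6 -0.4  0.6] w -0.0002
tool axes in case
 [[-1.     0.001  0.003]
 [ 0.001  1.    -0.002]
 [-0.003 -0.002 -1.   ]]
1.7 [   0.  -109.5   91.5] shift [ 0.5 46.4 -1.1]
1.6 [   0.  -100.6   92.8] shift [ 0.6 55.3 -2.4]
1.5 [  0.  -91.6  93.2] shift [ 0.6 64.3 -2.8]
1.4 [  0.  -82.6  92.7] shift [ 0.6 73.3 -2.4]
1.3 [  0.  -73.7  91.3] shift [ 0.6 82.2 -1. ]
1.2 [  0.  -65.   89.1] shift [ 0.6 91.   1.2]
1.1 [  0.  -56.5  85.9] shift [ 0.6 99.4  4.4]
1.0 [  0.  -48.4  82. ] shift [  0.7 107.5   8.3]
0.9 [  0.  -40.8  77.2] shift [  0.7 115.2  13. ]
0.8 [  0.  -33.6  71.7] shift [  0.7 122.4  18.5]
0.7 [  0.  -27.   65.6] shift [  0.7 129.   24.7]
0.6 [  0.  -21.1  58.8] shift [  0.8 134.9  31.4]
0.5 [  0.  -15.9  51.4] shift [  0.8 140.1  38.8]
0.4 [  0.  -11.4  43.6] shift [  0.8 144.6  46.6]
0.3 [ 0.  -7.8 35.3] shift [  0.8 148.3  54.9]
0.2 [ 0.  -5.  26.8] shift [  0.9 151.1  63.4]
0.1 [ 0. -3. 18.] shift [  0.9 153.   72.2]
-0.0 [ 0. -2.  9.] shift [  0.9 154.1  81.2]
```

View pics/s2.png

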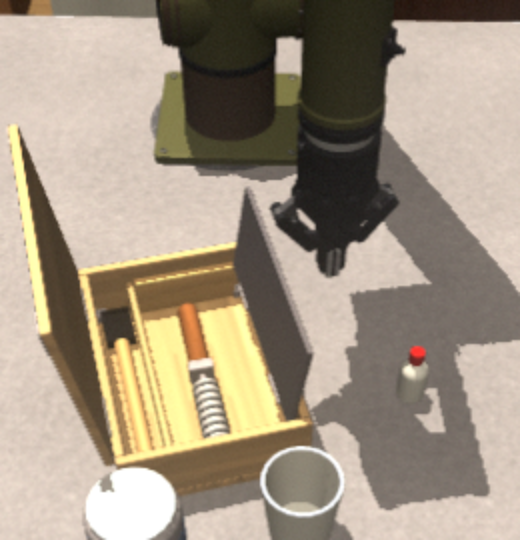

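>>> jog_arm --motion '[{"x":0,"y":15,"z":0,"twist":0,"grip":0},{"x":0,"y":28,"z":0,"twist":0,"grip":0},{"x":0,"y":37,"z":0,"twist":0,"grip":0},{"x":0,"y":44,"z":0,"twist":0,"grip":0},{"x":0,"y":52,"z":0,"twist":0,"grip":0},{"x":0,"y":60,"z":0,"twist":0,"grip":0},{"x":0,"y":67,"z":0,"twist":0,"grip":0},{"x":0,"y":74,"z":0,"twist":0,"grip":0}]'

```text
t: 3.85
tool_pos: [0.4836, 0.0572, 0.1713]
eef_rot: [0.991, 0.135, -0.0, -0.001]
force: [0.2, 1.3, -0.8]
width: 0.0
```

```bash
cat > look.py <<'E'
import sys
from h import *
from bench import read_camera
s,d,A=st()
c=read_camera('scene');t=read_camera('top')
cv2.imwrite(f'pics/{sys.argv[1]}.png',cv2.resize(cv2.convertScaleAbs(np.hstack([c['pixels'][20:270,130:380],t['pixels'][100:350,220:470]]),alpha=1.7),None,fx=1.6,fy=1.6))
E
python3 look.py f1
```

```text
t 3.85 tcp case [ -0.4 -81.7  91.3] tip z 66.3 F case [-0.6 -1.1 -0.8] w 0.0
tool axes in case
 [[-1.     0.001  0.   ]
 [ 0.001  1.    -0.002]
 [-0.    -0.002 -1.   ]]
```

View pics/f1.png

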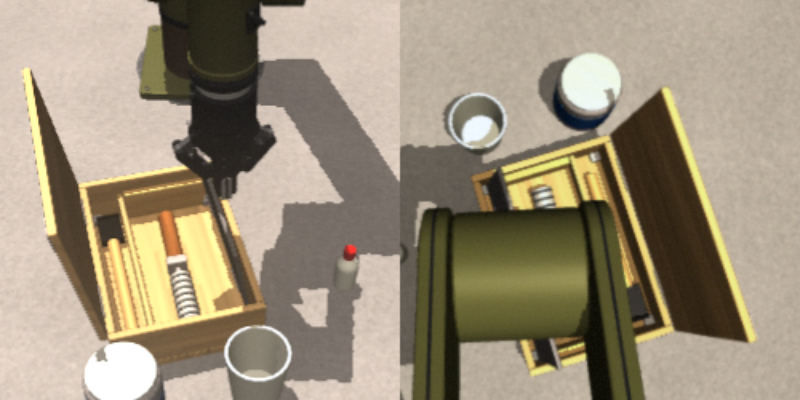

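>>> jog_arm --motion '[{"x":0,"y":8,"z":0,"twist":0,"grip":0},{"x":0,"y":17,"z":2,"twist":0,"grip":0},{"x":0,"y":25,"z":5,"twist":0,"grip":0},{"x":0,"y":33,"z":9,"twist":0,"grip":0},{"x":0,"y":41,"z":14,"twist":0,"grip":0},{"x":0,"y":48,"z":19,"twist":0,"grip":0},{"x":0,"y":55,"z":25,"twist":0,"grip":0},{"x":0,"y":61,"z":32,"twist":0,"grip":0}]'

```text
t: 4.75
tool_pos: [0.5003, -0.0028, 0.1387]
eef_rot: [0.991, 0.135, -0.0, -0.0]
force: [0.8, -0.2, 0.9]
width: 0.0003
```

```bash
python3 look.py f2
```

```text
t 4.75 tcp case [ -0.4 -19.4  58.7] tip z 33.7 F case [-0.7  0.4  0.9] w 0.0003
tool axes in case
 [[-1.     0.002  0.   ]
 [ 0.002  1.    -0.001]
 [-0.    -0.001 -1.   ]]
```

View pics/f2.png

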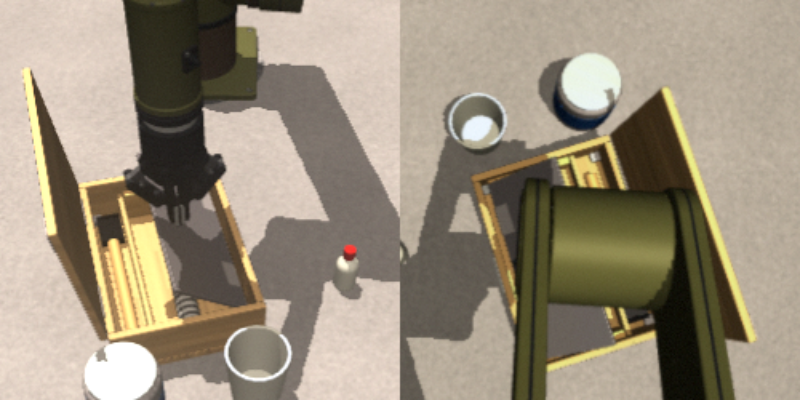

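>>> jog_arm --motion '[{"x":0,"y":4,"z":7,"twist":0,"grip":0},{"x":0,"y":8,"z":15,"twist":0,"grip":0},{"x":0,"y":12,"z":23,"twist":0,"grip":0},{"x":0,"y":15,"z":31,"twist":0,"grip":0},{"x":0,"y":17,"z":38,"twist":0,"grip":0},{"x":0,"y":18,"z":44,"twist":0,"grip":0},{"x":0,"y":18,"z":48,"twist":0,"grip":0},{"x":0,"y":18,"z":50,"twist":0,"grip":0}]'

```text
t: 5.65
tool_pos: [0.504, -0.0204, 0.0887]
eef_rot: [0.991, 0.134, -0.002, -0.0]
force: [-5.5, -0.7, 27.0]
width: 0.0003
```

```bash
python3 look.py f3
```

```text
t 5.65 tcp case [ 0.8 -1.4  8.7] tip z -16.3 F case [ 5.5 -0.8 27. ] w 0.0003
tool axes in case
 [[-1.     0.002  0.003]
 [ 0.002  1.    -0.001]
 [-0.003 -0.001 -1.   ]]
```

View pics/f3.png

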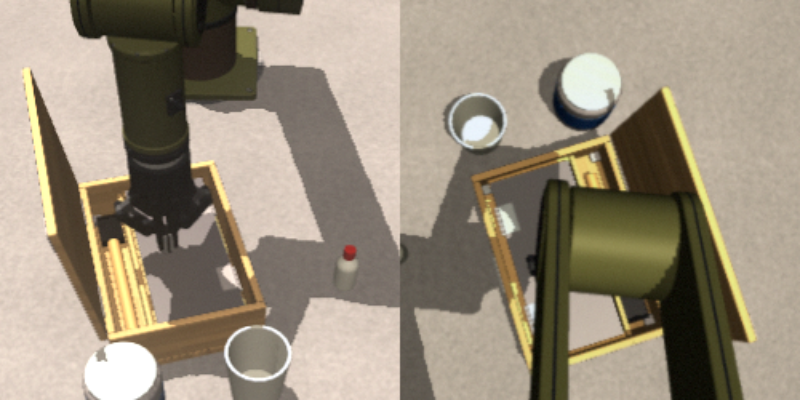

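>>> jog_arm --motion '[{"x":0,"y":0,"z":1,"twist":0,"grip":0},{"x":0,"y":0,"z":1,"twist":0,"grip":0},{"x":0,"y":0,"z":-15,"twist":0,"grip":0},{"x":0,"y":0,"z":-50,"twist":0,"grip":0},{"x":0,"y":0,"z":-95,"twist":0,"grip":0},{"x":0,"y":0,"z":-140,"twist":0,"grip":0},{"x":0,"y":0,"z":-185,"twist":0,"grip":0},{"x":0,"y":0,"z":-230,"twist":0,"grip":0}]'

```text
t: 6.55
tool_pos: [0.5037, -0.0202, 0.3205]
eef_rot: [0.991, 0.135, -0.002, -0.0]
force: [1.1, 0.3, -0.5]
width: -0.0
```

>>> jog_arm --motion '[{"x":0,"y":0,"z":-30,"twist":0,"grip":0},{"x":0,"y":0,"z":-55,"twist":0,"grip":0},{"x":0,"y":25,"z":-60,"twist":0,"grip":0},{"x":0,"y":60,"z":-60,"twist":0,"grip":0},{"x":0,"y":95,"z":-60,"twist":0,"grip":0},{"x":0,"y":130,"z":-60,"twist":0,"grip":0},{"x":0,"y":165,"z":-60,"twist":0,"grip":0},{"x":0,"y":190,"z":-60,"twist":0,"grip":0}]'

```text
t: 7.35
tool_pos: [0.5545, -0.2053, 0.3795]
eef_rot: [0.991, 0.134, -0.002, -0.0]
force: [1.1, -0.7, -0.1]
width: -0.0005
```

```bash
python3 look.py l0
```

```text
t 7.35 tcp case [  1.7 190.3 299.5] tip z 274.5 F case [-0.9  1.  -0.1] w -0.0005
tool axes in case
 [[-1.     0.003  0.004]
 [ 0.003  1.    -0.001]
 [-0.004 -0.001 -1.   ]]
```

View pics/l0.png

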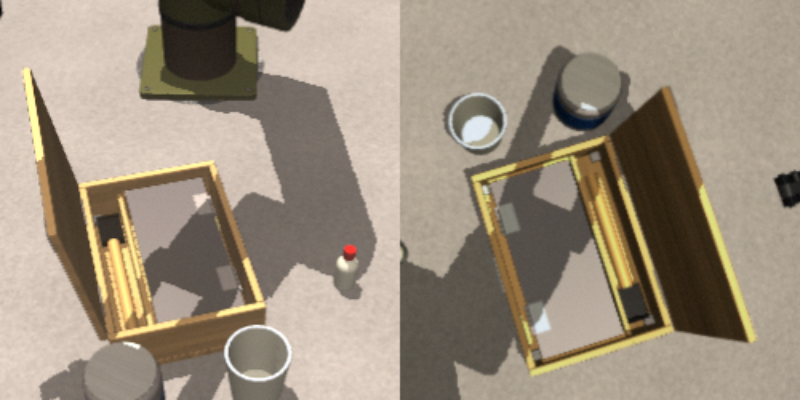

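>>> jog_arm --motion '[{"x":0,"y":5,"z":40,"twist":0,"grip":0},{"x":0,"y":5,"z":75,"twist":0,"grip":0},{"x":0,"y":5,"z":98,"twist":0,"grip":0},{"x":0,"y":5,"z":103,"twist":0,"grip":0},{"x":0,"y":5,"z":103,"twist":0,"grip":0}]'

```text
t: 7.95
tool_pos: [0.5551, -0.2103, 0.2753]
eef_rot: [0.991, 0.133, -0.003, -0.001]
force: [0.5, -0.5, -0.3]
width: 0.0003
```

```bash
python3 look.py l1;  python3 -c "
from h import *
s,d,A=st()
for a in np.arange(1.7,-.01,-.1):
    q=lidp(a,[0,-172,10])[0]+[0,14,25]; print(round(a,2), q.round(1), 'shift',(A.T@(q-d)).round(1))
"
```

```text
t 7.95 tcp case [  2.5 195.2 195.3] tip z 170.3 F case [-0.3  0.6 -0.3] w 0.0003
tool axes in case
 [[-1.     0.005  0.007]
 [ 0.005  1.    -0.003]
 [-0.007 -0.002 -1.   ]]
t 8.05 tcp case [  1.4 196.4 197.5] tip z 172.5 F case [ 0.  -0.4  0.8] w -0.0001
tool axes in case
 [[-1.     0.005  0.003]
 [ 0.005  1.     0.001]
 [-0.003  0.001 -1.   ]]
1.7 [  0.  146.1 194.8] shift [  1.2 -50.4   2.6]
1.6 [  0.  129.  197.1] shift [  1.1 -67.4   0.3]
1.5 [  0.  111.8 197.8] shift [  1.  -84.6  -0.4]
1.4 [  0.   94.6 196.7] shift [   0.9 -101.8    0.7]
1.3 [  0.   77.6 193.9] shift [   0.9 -118.8    3.5]
1.2 [  0.   61.  189.4] shift [   0.8 -135.5    7.9]
1.1 [  0.   44.9 183.3] shift [   0.7 -151.6   14. ]
1.0 [  0.   29.5 175.6] shift [   0.7 -167.    21.7]
0.9 [  0.   14.9 166.4] shift [   0.7 -181.5   30.9]
0.8 [  0.    1.3 155.9] shift [   0.6 -195.1   41.5]
0.7 [  0.  -11.1 144. ] shift [   0.6 -207.6   53.4]
0.6 [  0.  -22.3 130.9] shift [   0.6 -218.8   66.4]
0.5 [  0.  -32.1 116.7] shift [   0.6 -228.6   80.6]
0.4 [  0.  -40.5 101.7] shift [   0.6 -237.    95.6]
0.3 [  0.  -47.4  85.9] shift [   0.6 -243.9  111.4]
0.2 [  0.  -52.6  69.5] shift [   0.6 -249.1  127.8]
0.1 [  0.  -56.1  52.6] shift [   0.7 -252.7  144.7]
-0.0 [  0.  -58.   35.5] shift [   0.7 -254.6  161.8]
```

View pics/l1.png

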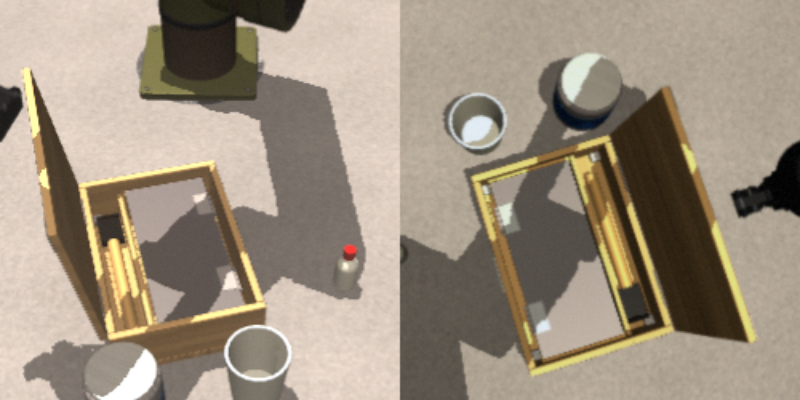

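>>> jog_arm --motion '[{"x":0,"y":-15,"z":0,"twist":0,"grip":0},{"x":0,"y":-28,"z":0,"twist":0,"grip":0},{"x":0,"y":-37,"z":0,"twist":0,"grip":0},{"x":0,"y":-45,"z":0,"twist":0,"grip":0},{"x":0,"y":-53,"z":0,"twist":0,"grip":0},{"x":0,"y":-61,"z":0,"twist":0,"grip":0},{"x":0,"y":-69,"z":0,"twist":0,"grip":0},{"x":0,"y":-77,"z":0,"twist":0,"grip":0}]'

```text
t: 8.85
tool_pos: [0.5365, -0.1367, 0.2778]
eef_rot: [0.991, 0.133, -0.001, 0.001]
force: [0.5, -3.9, 2.1]
width: -0.0001
```

```bash
python3 look.py l2
```

```text
t 8.85 tcp case [  0.7 119.3 197.8] tip z 172.8 F case [0.6 3.9 2.1] w -0.0001
tool axes in case
 [[-1.     0.005  0.002]
 [ 0.005  1.     0.002]
 [-0.002  0.002 -1.   ]]
```

View pics/l2.png

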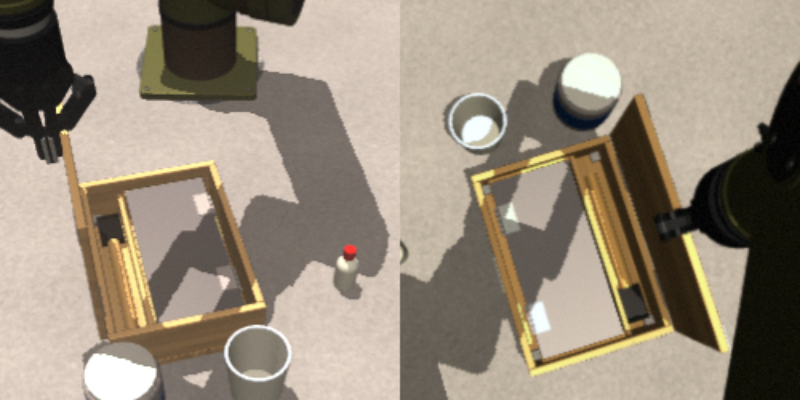

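>>> jog_arm --motion '[{"x":0,"y":-9,"z":0,"twist":0,"grip":0},{"x":0,"y":-18,"z":0,"twist":0,"grip":0},{"x":0,"y":-27,"z":1,"twist":0,"grip":0},{"x":0,"y":-36,"z":2,"twist":0,"grip":0},{"x":0,"y":-45,"z":4,"twist":0,"grip":0},{"x":0,"y":-54,"z":6,"twist":0,"grip":0},{"x":0,"y":-63,"z":10,"twist":0,"grip":0},{"x":0,"y":-72,"z":13,"twist":0,"grip":0}]'

```text
t: 9.75
tool_pos: [0.5164, -0.0652, 0.2643]
eef_rot: [0.991, 0.134, -0.002, -0.0]
force: [1.3, -3.9, -1.0]
width: 0.0001
```

```bash
python3 look.py l3
```

```text
t 9.75 tcp case [  0.8  45.  184.3] tip z 159.3 F case [-0.2  4.1 -1. ] w 0.0001
tool axes in case
 [[-1.     0.004  0.003]
 [ 0.004  1.    -0.001]
 [-0.003 -0.001 -1.   ]]
```

View pics/l3.png

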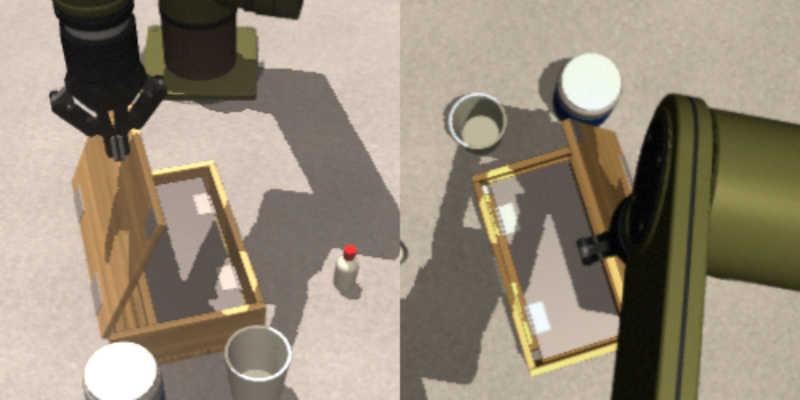

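>>> jog_arm --motion '[{"x":0,"y":-8,"z":4,"twist":0,"grip":0},{"x":0,"y":-16,"z":9,"twist":0,"grip":0},{"x":0,"y":-23,"z":13,"twist":0,"grip":0},{"x":0,"y":-30,"z":18,"twist":0,"grip":0},{"x":0,"y":-37,"z":23,"twist":0,"grip":0},{"x":0,"y":-44,"z":28,"twist":0,"grip":0},{"x":0,"y":-50,"z":34,"twist":0,"grip":0},{"x":0,"y":-56,"z":40,"twist":0,"grip":0}]'

```text
t: 10.65
tool_pos: [0.5006, -0.0095, 0.2235]
eef_rot: [0.991, 0.134, -0.002, -0.001]
force: [-0.3, 0.1, 2.4]
width: -0.0
```

```bash
python3 look.py l4
```

```text
t 10.65 tcp case [  1.1 -12.9 143.5] tip z 118.5 F case [ 0.2 -0.1  2.4] w -0.0
tool axes in case
 [[-1.     0.003  0.004]
 [ 0.003  1.    -0.003]
 [-0.004 -0.003 -1.   ]]
```

View pics/l4.png

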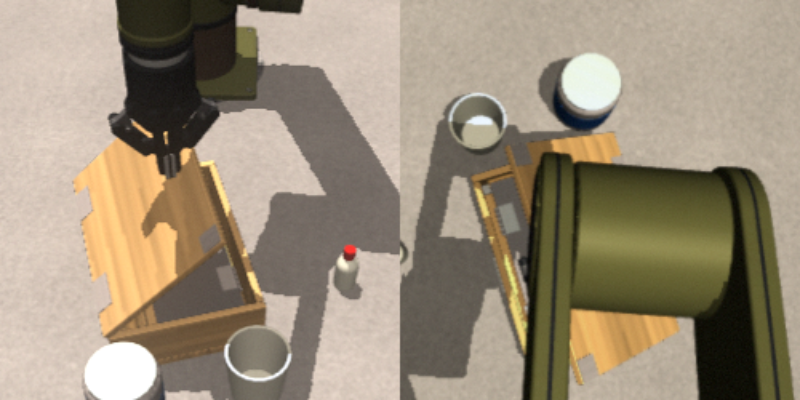

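>>> jog_arm --motion '[{"x":0,"y":-5,"z":6,"twist":0,"grip":0},{"x":0,"y":-10,"z":13,"twist":0,"grip":0},{"x":0,"y":-15,"z":20,"twist":0,"grip":0},{"x":0,"y":-19,"z":27,"twist":0,"grip":0},{"x":0,"y":-24,"z":34,"twist":0,"grip":0},{"x":0,"y":-28,"z":42,"twist":0,"grip":0},{"x":0,"y":-31,"z":50,"twist":0,"grip":0},{"x":0,"y":-35,"z":58,"twist":0,"grip":0}]'

```text
t: 11.55
tool_pos: [0.4896, 0.0248, 0.1641]
eef_rot: [0.991, 0.134, -0.004, -0.002]
force: [1.0, -1.6, 0.7]
width: 0.0002
```

```bash
python3 -c "
from h import *
st()"
```

```text
t 11.55 tcp case [  2.5 -48.9  84.1] tip z 59.1 F case [-0.5  1.8  0.7] w 0.0002
tool axes in case
 [[-1.     0.002  0.007]
 [ 0.002  1.    -0.004]
 [-0.007 -0.004 -1.   ]]
```

>>> jog_arm --motion '[{"x":0,"y":-2,"z":7,"twist":0,"grip":0},{"x":0,"y":-4,"z":14,"twist":0,"grip":0},{"x":0,"y":-6,"z":22,"twist":0,"grip":0},{"x":0,"y":-7,"z":30,"twist":0,"grip":0},{"x":0,"y":-8,"z":37,"twist":0,"grip":0},{"x":0,"y":-8,"z":43,"twist":0,"grip":0},{"x":0,"y":-8,"z":46,"twist":0,"grip":0},{"x":0,"y":-8,"z":48,"twist":0,"grip":0}]'

```text
t: 12.35
tool_pos: [0.4867, 0.0326, 0.1158]
eef_rot: [0.991, 0.134, -0.004, -0.002]
force: [-0.8, 1.1, 1.9]
width: -0.0002
```

```bash
python3 look.py l5
```

```text
t 12.35 tcp case [  3.2 -57.1  35.8] tip z 10.8 F case [ 0.5 -1.3  1.9] w -0.0002
tool axes in case
 [[-1.     0.002  0.008]
 [ 0.002  1.    -0.004]
 [-0.008 -0.004 -1.   ]]
```

View pics/l5.png

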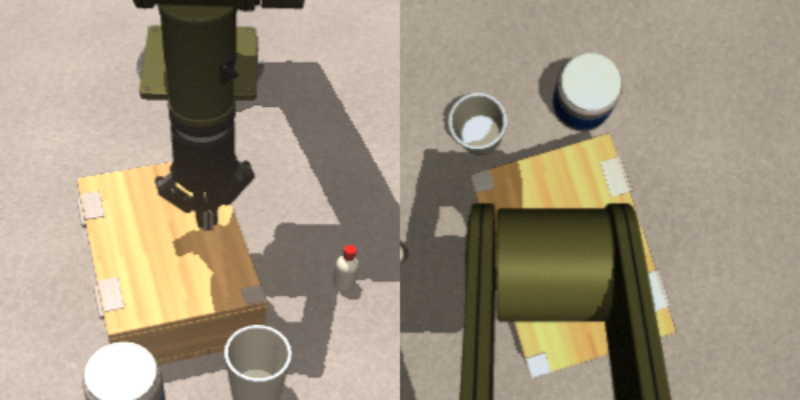

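Nearly flat; press 1–3 mm further until the force rises.

>>> jog_arm --motion '[{"x":0,"y":0,"z":1,"twist":0,"grip":0},{"x":0,"y":0,"z":2,"twist":0,"grip":0},{"x":0,"y":0,"z":3,"twist":0,"grip":0},{"x":0,"y":0,"z":3,"twist":0,"grip":0}]'

```text
t: 12.85
tool_pos: [0.4871, 0.0324, 0.1154]
eef_rot: [0.991, 0.135, -0.003, -0.001]
force: [-5.1, 0.5, 20.3]
width: 0.0001
```

>>> jog_arm --motion '[{"x":0,"y":0,"z":2,"twist":0,"grip":0},{"x":0,"y":0,"z":2,"twist":0,"grip":0},{"x":0,"y":0,"z":-10,"twist":0,"grip":0},{"x":0,"y":0,"z":-40,"twist":0,"grip":0},{"x":0,"y":0,"z":-80,"twist":0,"grip":0},{"x":0,"y":0,"z":-125,"twist":0,"grip":0},{"x":0,"y":0,"z":-165,"twist":0,"grip":0},{"x":0,"y":0,"z":-200,"twist":0,"grip":0}]'

```text
t: 13.65
tool_pos: [0.4885, 0.0318, 0.318]
eef_rot: [0.991, 0.134, -0.002, -0.001]
force: [0.2, 0.5, -1.3]
width: 0.0001
```

>>> jog_arm --motion '[{"x":0,"y":-30,"z":-20,"twist":0,"grip":0},{"x":0,"y":-75,"z":-30,"twist":0,"grip":0},{"x":0,"y":-120,"z":-30,"twist":0,"grip":0},{"x":0,"y":-165,"z":-30,"twist":0,"grip":0},{"x":0,"y":-190,"z":-30,"twist":0,"grip":0},{"x":0,"y":-200,"z":-30,"twist":0,"grip":0},{"x":0,"y":-200,"z":-30,"twist":0,"grip":0}]'

```text
t: 14.35
tool_pos: [0.435, 0.2252, 0.3485]
eef_rot: [0.991, 0.136, -0.002, -0.001]
force: [-0.3, -0.2, 0.2]
width: 0.0003
```

```bash
python3 look.py e1; python3 - <<'E'
from h import *
from bench import read_camera
p=load('fit')
for n in ('scene','top'):
    c=read_camera(n)
    im=cv2.convertScaleAbs(c['pixels'],alpha=1.6)
    for a,col in((0,(0,0,255)),(0.08,(255,0,0))):
        P=proj(c,T(p,lidp(a,[[-140,0,10],[140,0,10],[140,-200,10],[-140,-200,10]])))
        cv2.polylines(im,[np.int32(P*8)],True,col,1,cv2.LINE_AA,3)
    x=(140,90) if n=='scene' else (240,130)
    cv2.imwrite(f'pics/e_{n}.png',cv2.resize(im[x[1]:x[1]+200,x[0]:x[0]+220],None,fx=3,fy=3))
E
```

```text
t 14.35 tcp case [   1.3 -256.5  268.5] tip z 243.5 F case [0.3 0.1 0.2] w 0.0003
tool axes in case
 [[-1.    -0.     0.003]
 [-0.     1.    -0.002]
 [-0.003 -0.002 -1.   ]]
```

View pics/e1.png

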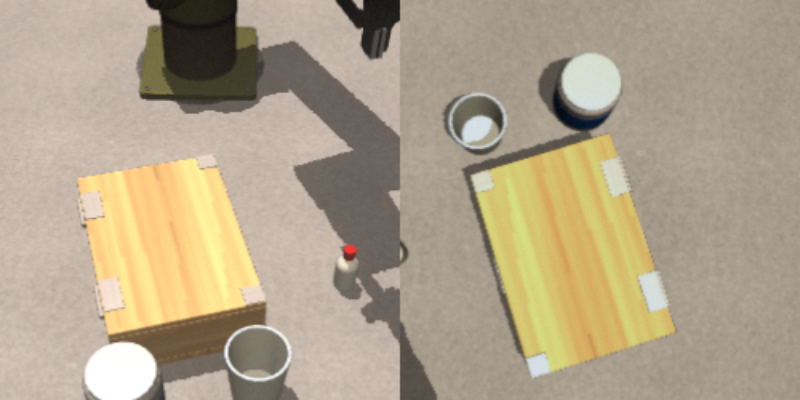

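View pics/e_scene.png

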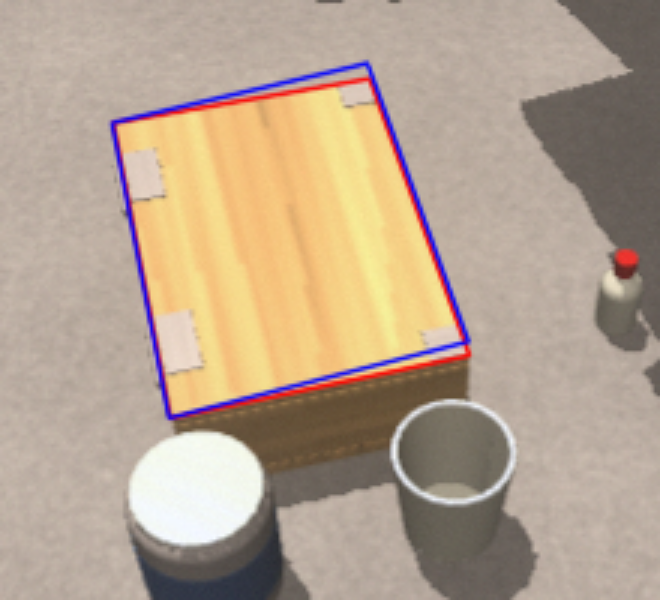

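The lid outline matches the shut prediction (red, 0 rad), not the 0.08 rad one (blue). The can, cup and bottle are unmoved, and the arm is clear.

```bash
python3 -c "
from bench import *
print(job_done()); print(get_state()['t'])"
```

```text
the job is handed in; nothing more can be done
None
the job is handed in; nothing more can be done
```

The flap is folded flat over the roller, the lid is shut over it, and the job is handed in. I pushed both with closed fingers only, and the last move ended at 14.35 s of the 62 s allowed. `job_done()` gives no verdict, so this rests on my own checks:

- **Flap:** the final press read 27 N with the fingertips 16.3 mm below the rim, against the 16 mm expected when flat. The pictures before I moved to the lid show it lying flat with the lid still open.
- **Lid:** it was pushed shut at about 0.5 rad/s. The force read at the end of each move was about 4 N or less while it swung, and 20 N in the final press. In the last scene picture its outline matches the shut position, not one 0.08 rad open.
- **Can, cup and bottle:** they show no visible shift or tilt in the last pictures. I compared these by eye and did not measure them.
- **Roller:** it is hidden under the flap, so I could not check it at the end. Nothing was pushed into the case deeper than the flap's flat position.
- **Arm:** it ended about 24 cm above the rim and off to the flap side, with no contact force.

The initial pose fit left errors of 1–4 pixels in the top camera, a few millimetres, which did not affect the moves. One move call was refused as invalid at the start and moved nothing.

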